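# Square up the instrument case in the marking-out jig

## Task

Get the blue instrument case ready for marking out: push it along the bench, without lifting or tipping it, until its long side sits flush against the black fence and its short end is against the red stop block at the end of the fence. Do not disturb the solder reel, the wire spool, the pliers or the caliper, and leave the case resting there untouched.

Things in the scene. Friction and masses are not known exactly. Their poses are not given: they have to be found in the camera images.
- case: the loose instrument case: a closed box with blue sides and top and a bright screw near each top corner, 95 (its x) by 130 (its y, the long side) by 45 high (all sizes in mm), 0.24 to 0.5 kg; it takes some 2 to 7 N to slide it along the bench, more while it rubs along the fence. Origin at the centre of its underside, z up. It starts lying flat on the robot's side of the fence (the fence's -x side), its long side turned up to 20 degrees from the fence's direction
- case_center (a point): centre of the same case, 22.5 mm above its underside; same axes as the case
- fence: the fence: a straight black bar fixed to the bench, 20 mm thick (its x), 440 mm long (its y), 30 mm high. Origin at the centre of its underside; its -x side, 10 mm from the origin, faces the robot and is the face the case goes against. The fence is turned up to 11 degrees either way from straight across in front of the robot
- stop: the end stop: a red block fixed to the bench, touching the fence's near face at right angles to it, 60 (its x, away from the fence) by 20 (its y, along the fence) by 30 high (mm). Origin at the centre of its underside, axes parallel to the fence's, 40 mm on the -x side of the fence's origin line and 200 mm along the fence from its middle, at the +y end or at the -y end (it varies). The case goes against its face that looks to the fence's middle, 10 mm from its origin
- reel: solder reel, leave alone: green flanges, silver middle, 50 mm in diameter, 45 mm high, loose, standing at the fence's near face at the end that has no stop block. Origin at the centre of its underside
- spool: spool of black wire, leave alone: grey flanges, 120 mm in diameter, 45 mm high, loose, lying flat. Origin at the centre of its underside
- pliers: pliers with one red and one black handle, leave alone: 12 mm high, loose, lying flat; origin on the bench under the pivot, jaws reach 48 mm towards its x, handles 105 mm towards its -x, 60 mm wide at the handles' ends
- caliper: steel caliper, leave alone: loose, lying flat beyond the fence, 230 mm long (its x), 10 mm high, jaws reaching 52 mm to its -y near its -x end; origin on the bench at the middle of its beam
Mind the look-alikes: they are no part of the job. Of the things that look like the stop, take the one that is farthest to the robot's right at the start. Several things look just like the case: the one meant starts nearest to the robot's base.

How it is judged:
By the outcome, as a careful person would: the job done as asked, in the order asked, and still so for the second after the job is handed in, with the robot touching nothing.
It also fails if it takes over 64 s, if anything falls off the work surface, if the arm or the gripper's body presses on something with over 40 N, if the wrist force passes 120 N, or if a joint passes its speed limit or range.

## Robot

A 6-joint arm with a two-finger parallel gripper is mounted at the origin on the work surface. World frame = base frame: x ahead of the robot, y to its left, z up, the work surface at z = 0. Lengths are in mm, angles in degrees, forces in N, time in s.
With the tool pointing down it reaches from about 350 to 850 mm from the base axis. Payload 8.1 kg.
Tool frame: the origin (TCP) lies midway between the tips of the shut fingers; the grasp point (between the pads) lies 19 mm behind it; z points along the fingers, y is the direction in which the jaws open and shut (so a half turn about z gives the same grasp; the last joint's range is limited). The gripper opens to 85 mm and grips with 20 to 120 N. Pads are 22 mm wide; open, the fingers measure 114 mm over their backs; the gripper's body (76 mm by 85 mm) begins 54 mm behind the grasp point. The pads swing forward as they close: fully open they stand 13 mm farther back than shut.
Start: joints at [66.899, 7.471, 85.268, -0, 87.261, -4.893], TCP at [187.465, 569.967, 231.292] pointing down, gripper open.
Joint ranges: [-169.43, 169.43], [-51.17, 129.36], [1.28, 143.12], [-76.62, 256.62], [0, 156.53], [-152.29, 152.29]. Speed limits (degrees/s): [136.94, 136.94, 159.86, 180, 180, 180].

## Interface

Orientations are given as [roll, pitch, yaw] about the fixed x, y, z axes, in that order (R = Rz(yaw) Ry(pitch) Rx(roll)).
In Python, from bench import telemetry, snapshot, camera_params, job gives the robot as it stands. The module is installed in compiled form; this text tells all that it offers.
- The arm moves only by the shell command python3 -m jog 'ROWS' [FORCE]. ROWS is JSON, a list that holds one entry, the list of rows, each a list of 7 numbers: the shift along the tool's x, y, z in units of 50 mm (1.0 is 50 mm), then the turn, a rotation vector about the tool's x, y, z in units of 2 pi rad (1.0 is 2 pi rad), then the opening, from 0 (shut) to 1 (fully open). In form: [[[dx, dy, dz, rx, ry, rz, claw], ...]]. A call has 1 to 12 rows; each row shifts and turns the commanded pose from where the row before left it, along the tool's axes as they then stand; what a row does not reach is not made up. A row lasts 1/8 s, in which the tool goes at most 62.5 mm and 10.7 degrees, less where a joint would pass 70% of its speed; a pose out of reach is approached as far as the arm can. A call with a number of a shift or a turn outside -1 to 1 is refused whole. A call with a gripper value outside its range is refused whole. The fingers move at their own pace and stop on an object; FORCE is the grip in N (left out, the last holds). Time passes only in rows, so rows that do not move let the fingers close. It gives the time, the measured TCP pose, the force and the opening at its end, in the units of the state.
- telemetry.sense(): the state, without advancing time (a new reading comes with each control period).
- snapshot(name): name is "side" or "top" or "wrist"; returns (picture, depth): 480x640x3 uint8, red, green, blue; 480x640 float32, mm along the optical axis (not along the pixel's ray), 0 where there is no reading.
- camera_params(name): a dict with "K" (3x3 intrinsics, pixels), "D" ([k1, k2, p1, p2, k3] as OpenCV has them; the pictures are not rectified), "extrinsics" (4x4, takes a point from camera to world coordinates). Camera axes: x right, y down, z forward; pixel columns grow to the right and rows downward; lengths in mm; the calibration is good to about 2 mm. A picture is of the moment at which its call begins: read the wrist's pose just before it. camera_params takes no time and is no camera call; for the wrist camera it gives the pose at the moment of the call.
- job.hand_in(): hands the job in, once; it reports no verdict.
The state is a dict: "time": time; "joint_pos": joint angles; "qd": joint speeds; "joint_efforts": joint torques, N m; "tool_pos": TCP position; "tcp_rot": TCP orientation; "ft_force": force on the tool from outside, world axes, zero at the start; "wrist_torque": the same for the moment, N m; "finger_gap": finger opening in mm.
Only numpy, scipy, OpenCV 4.12 (cv2) and the standard library are available. Lean on these libraries where they do the work, as an engineer would, in place of code of your own. Each camera call takes 0.05 s, during which the arm holds its last target. There are 200 camera calls.

## Working session

There is one attempt and no reset: what is moved stays moved. The work goes in short steps, Python scripts to look and compute and a shell command to move; the robot and the scene stay as the last step left them, time stands still between calls to the robot, and variables do not carry over. Pictures are saved under pics/ and viewed, about 8 in all and at most 12, crops included, and the job is handed in when it is done.

```bash
mkdir -p pics
cat > h.py <<'E'
import numpy as np,cv2
from bench import telemetry, snapshot, camera_params, job
def px2w(name,uv,z=None,depth=None,P=None):
    P=P or camera_params(name);K=np.array(P["K"]);D=np.array(P["D"],float);T=np.array(P["extrinsics"])
    uv=np.array(uv,float).reshape(-1,1,2)
    n=cv2.undistortPoints(uv,K,D).reshape(-1,2)
    r=np.c_[n,np.ones(len(n))]@T[:3,:3].T;o=T[:3,3]
    if depth is not None:
        d=np.array([depth[int(v),int(u)] for u,v in uv.reshape(-1,2)])
        return o+r*d[:,None]
    return o+r*((z-o[2])/r[:,2])[:,None]
E
python3 - <<'E'
from h import *
for n in("top","side"):
    p,d=snapshot(n);cv2.imwrite(f"pics/{n}0.png",p[...,::-1]);np.save(f"{n}0.npy",d)
    print(n,np.round(camera_params(n)["extrinsics"],2).tolist())
print(telemetry.sense())
E
```

```text
top [[-0.03, -0.98, 0.2, 362.64], [-1.0, 0.03, 0.02, -42.45], [-0.02, -0.2, -0.98, 965.63], [0.0, 0.0, 0.0, 1.0]]
side [[0.96, -0.16, 0.21, 312.2], [-0.27, -0.53, 0.8, -926.42], [-0.02, -0.83, -0.55, 663.93], [0.0, 0.0, 0.0, 1.0]]
{'time': 0.1, 'joint_pos': array([ 6.68987370e+01,  7.51166491e+00,  8.53234802e+01,  2.17239123e-03,
        8.72617499e+01, -4.89260402e+00]), 'qd': array([ 0.08872105, -0.02457839, -0.28276176, -0.04898423,  0.01962348,
       -0.03488492]), 'joint_efforts': array([ 7.34950427e-04, -5.70947492e+01, -5.01943874e+01, -2.29605948e-04,
        8.05071410e-03, -1.05046972e-04]), 'tool_pos': array([187.25207873, 569.5080261 , 230.3358971 ]), 'tcp_rot': array([-1.79903643e+02, -1.04258367e-02,  1.61791227e+02]), 'ft_force': array([ 0.63013575,  0.06055527, -0.05153511]), 'wrist_torque': array([-0.01126064,  0.06417439, -0.01328644]), 'finger_gap': 85.37359661670553}
```

View pics/top0.png

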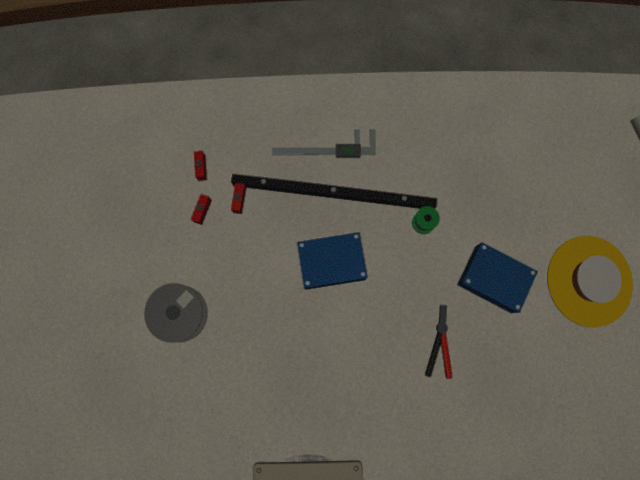

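The picture shows the target case at (333,261), with a look-alike at (498,278). The fence runs from (233,179) to (436,203). The stop is at (238,198), on the +y end, and the reel is at (426,219). The spool is at (176,312) and the pliers at (441,335). I'll enlarge it to measure.

Run:
```python
import cv2
p=cv2.imread("pics/top0.png")[165:300,215:445]
p=cv2.convertScaleAbs(cv2.resize(p,None,fx=3.4,fy=3.4,interpolation=cv2.INTER_CUBIC),alpha=1.8,beta=15)
cv2.imwrite("pics/top0c.png",p)
```

```text
(no output)
```

View pics/top0c.png

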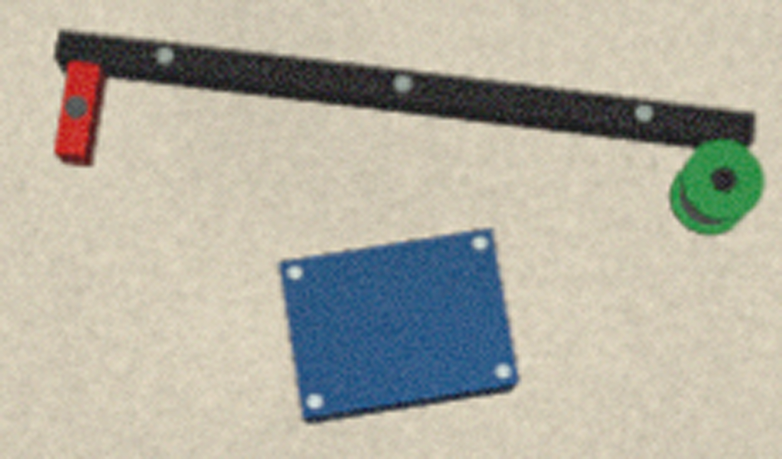

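The crop shows these pixel positions:
- **Fence screws:** (164,55), (402,83) and (644,113).
- **Stop top:** (71,61) to (103,63) along one side and (57,152) to (90,155) along the other.
- **Case top corners:** (281,262), (491,229), (517,380) and (304,414).

Run:
```python
from h import *
f=lambda a:np.array(a)/3.4+[215,165]
g=lambda a,z:px2w("top",f(a),z)
F=g([(164,55),(402,83),(644,113)],30);print("screws",F.round(1))
FE=g([(60,31),(754,112)],30);print("far edge",FE.round(1),np.linalg.norm(FE[1]-FE[0]))
S=g([(71,61),(103,63),(90,155),(57,152)],30);print("stop",S.round(1),S.mean(0))
C=g([(281,262),(491,229),(517,380),(304,414)],45);print("case",C.round(1),C.mean(0),[np.linalg.norm(C[i]-C[i-1]).round(1) for i in range(4)])
d=F[0]-F[2];print("fence yaw",np.degrees(np.arctan2(-d[0],d[1])))
d=C[0]-C[1]+C[3]-C[2];print("case yaw",np.degrees(np.arctan2(-d[0],d[1])))
R=px2w("top",[(427,217)],45);print("reel",R)
print("spool",px2w("top",[(175,311)],45),"pliers",px2w("top",[(442,328)],12))
fy=np.degrees(0)
yaw=np.arctan2(-(F[0]-F[2])[0],(F[0]-F[2])[1])
y=np.array([-np.sin(yaw),np.cos(yaw)]);x=np.array([np.cos(yaw),np.sin(yaw)])
o=F[1,:2]
print("o",o,"in fence frame: stop",[( (s[:2]-o)@x).round(1) for s in S],[((s[:2]-o)@y).round(1) for s in S])
print("case",[( (s[:2]-o)@x).round(1) for s in C],[((s[:2]-o)@y).round(1) for s in C],"goal",o+x*-57.5+y*125)
print("reel",(R[0,:2]-o)@x,(R[0,:2]-o)@y)
```

```text
screws [[ 684.5   78.    30. ]
 [ 661.1  -70.4   30. ]
 [ 637.2 -219.5   30. ]]
far edge [[ 703.   144.    30. ]
 [ 635.9 -288.2   30. ]] 437.4182834831709
stop [[682.8 136.7  30. ]
 [680.7 116.5  30. ]
 [621.2 124.2  30. ]
 [623.8 144.9  30. ]] [652.13129323 130.56067526  30.        ]
case [[ 547.     6.2   45. ]
 [ 563.3 -120.    45. ]
 [ 472.1 -131.2   45. ]
 [ 455.7   -5.5   45. ]] [509.52285717 -62.6176042   45.        ] [np.float64(92.0), np.float64(127.2), np.float64(91.9), np.float64(126.7)]
fence yaw -9.048547930060627
case yaw 7.381956546177708
reel [[ 591.37345274 -260.61853866   45.        ]]
spool [[413.31131725 255.91866452  45.        ]] pliers [[ 365.86904515 -282.83248437   12.        ]]
o [661.09157362 -70.35573859] in fence frame: stop [np.float64(-11.1), np.float64(-10.0), np.float64(-70.0), np.float64(-70.6)] [np.float64(207.9), np.float64(187.6), np.float64(185.8), np.float64(206.7)]
case [np.float64(-124.7), np.float64(-88.8), np.float64(-177.1), np.float64(-213.0)] [np.float64(57.7), np.float64(-64.4), np.float64(-89.8), np.float64(31.7)] goal [623.96604832  62.13179052]
reel -38.927631705524874 -198.85972180703124
```

```bash
cat >> h.py <<'E'
O=np.array([661.1,-70.4]);FY=-9.05
def fr(p): # world->fence
    a=np.radians(FY);return np.array([[np.cos(a),np.sin(a)],[-np.sin(a),np.cos(a)]])@(np.array(p[:2])-O)
def wf(p):
    a=np.radians(FY);return O+np.array([[np.cos(a),-np.sin(a)],[np.sin(a),np.cos(a)]])@np.array(p)
def plan(x,y,z,yaw):
    s=telemetry.sense();t=s["tool_pos"];c=s["tcp_rot"][2]
    dy=(yaw-c+180)%360-180
    from scipy.spatial.transform import Rotation as R
    d=R.from_euler("xyz",[180,0,yaw],degrees=True).inv().apply(np.array([x,y,z])-t)/50
    print("t",s["time"],"turn rz",(-dy/360).round(4),"then shift units",d.round(3),"fence xy",fr(t).round(1),"yaw",c,"F",s["ft_force"].round(1))
E
python3 -c "
from h import *
plan(426.7,-73.3,150,187.4)"
```

```text
t 0.1 turn rz -0.0711 then shift units [ -3.093 -13.366   1.607] fence xy [-568.6  557.4] yaw 161.7912266850419 F [ 0.6  0.1 -0.1]
```

```bash
python3 -m jog '[[[0,0,0,0,0,-0.0237,0.8],[0,0,0,0,0,-0.0237,0.8],[0,0,0,0,0,-0.0237,0.8],[-0.2,-0.9,0.1,0,0,0,0.8],[-0.2,-0.9,0.1,0,0,0,0.8],[-0.2,-0.9,0.1,0,0,0,0.8],[-0.2,-0.9,0.1,0,0,0,0.8],[-0.2,-0.9,0.1,0,0,0,0.8],[-0.2,-0.9,0.1,0,0,0,0.8],[-0.2,-0.9,0.1,0,0,0,0.8],[-0.2,-0.9,0.1,0,0,0,0.8],[-0.2,-0.9,0.1,0,0,0,0.8]]]'; python3 -c "
from h import *
plan(426.7,-73.3,100,187.4)"
```

```text
time: 1.6
tool_pos: [328.9, 178.5, 185.9]
tcp_rot: [-180.0, 0.0, -172.6]
ft_force: [-0.3, 0.5, 0.3]
finger_gap: 68.0
t 1.6 turn rz 0.0 then shift units [-1.292 -5.246  1.718] fence xy [-367.3  193.5] yaw -172.5936772247676 F [-0.3  0.5  0.3]
```

```bash
python3 -m jog '[[[-0.2,-0.88,0.2,0,0,0,0.8],[-0.2,-0.88,0.2,0,0,0,0.8],[-0.2,-0.88,0.2,0,0,0,0.8],[-0.2,-0.88,0.2,0,0,0,0.8],[-0.2,-0.88,0.4,0,0,0,0.8],[-0.2,-0.88,0.5,0,0,0,0.8],[0,0,0,0,0,0,0.8]]]'
python3 - <<'E'
from h import *
plan(426.7,-73.3,8,187.4)
P=camera_params("top")
p,d=snapshot("top")
cv2.imwrite("pics/top1.png",cv2.convertScaleAbs(cv2.resize(p[150:400,150:470,::-1],None,fx=2.4,fy=2.4,interpolation=cv2.INTER_CUBIC),alpha=1.8,beta=15))
E
```

```text
time: 2.48
tool_pos: [420.7, -76.1, 98.7]
tcp_rot: [179.9, -0.3, -172.8]
ft_force: [-0.3, -0.3, -0.3]
finger_gap: 68.2
t 2.475 turn rz -0.0006 then shift units [-0.125  0.039  1.815] fence xy [-236.5  -43.4] yaw -172.82234622354784 F [-0.3 -0.3 -0.3]
```

View pics/top1.png

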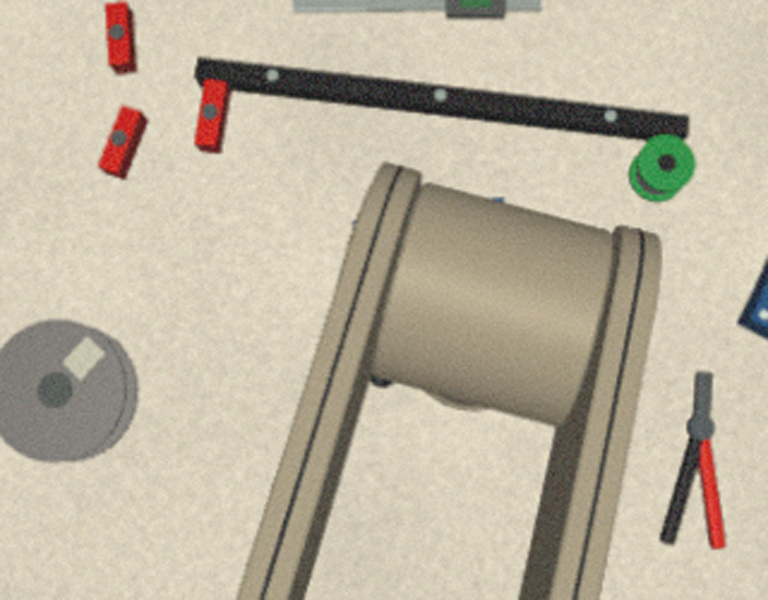

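The arm hides the case, but the tool is about 30 mm behind it as planned. Next I lower it and make contact.

```bash
python3 -m jog '[[[0,0.05,0.45,0,0,0,0.8],[0,0,0.45,0,0,0,0.8],[0,0,0.45,0,0,0,0.8],[0,0,0.46,0,0,0,0.8],[-0.2,0,0,0,0,0,0.8],[-0.2,0,0,0,0,0,0.8],[-0.15,0,0,0,0,0,0.8],[-0.15,0,0,0,0,0,0.8]]]'; python3 -m jog '[[[-0.2,0,0,0,0,0.004,0.8],[-0.2,0,0,0,0,0.004,0.8],[-0.2,0,0,0,0,0.005,0.8],[-0.2,0,0,0,0,0.005,0.8]]]'; python3 -c "
from h import *
plan(*wf([-124.5,-16]),8,171)"
```

```text
time: 3.52
tool_pos: [457.4, -67.2, 11.6]
tcp_rot: [-180.0, 0.0, -172.6]
ft_force: [-3.8, -0.5, 2.8]
finger_gap: 68.2
time: 4.03
tool_pos: [497.1, -63.5, 10.7]
tcp_rot: [180.0, -0.0, -179.2]
ft_force: [-4.5, 1.4, 3.1]
finger_gap: 68.5
t 4.025 turn rz 0.0272 then shift units [-0.772  0.059  0.055] fence xy [-163.1  -19. ] yaw -179.21508379461437 F [-4.5  1.4  3.1]
```

```bash
python3 -m jog '[[[-0.15,0,0,0,0,0.0055,0.8],[-0.15,0,0,0,0,0.0055,0.8],[-0.15,0,0,0,0,0.0055,0.8],[-0.16,0,0,0,0,0.0055,0.8],[-0.16,0,0,0,0,0.0052,0.8],[0,0,0,0,0,0,0.8]]]'; python3 -m jog '[[[0.3,0,0,0,0,0,0.8],[0.3,0,0,0,0,0,0.8],[0.2,0,-0.6,0,0,0,0.7],[0,0,-0.8,0,0,0,0.6],[0,0,-0.8,0,0,0,0.6],[0,0,0,0,0,0,0.6]]]'
python3 - <<'E'
from h import *
print(fr(telemetry.sense()["tool_pos"]))
for n in("top","side"):
    p,d=snapshot(n);cv2.imwrite(f"pics/{n}2.png",p[...,::-1])
a=cv2.imread("pics/side2.png");b=cv2.imread("pics/top2.png")[150:390,150:470]
cv2.imwrite("pics/m2.png",cv2.convertScaleAbs(np.hstack([cv2.resize(a,(400,300)),cv2.resize(b,(400,300))]),alpha=1.8,beta=15))
E
```

```text
time: 4.78
tool_pos: [535.9, -66.0, 11.0]
tcp_rot: [-180.0, 0.1, 171.1]
ft_force: [-0.6, 0.1, 0.3]
finger_gap: 67.9
time: 5.52
tool_pos: [498.5, -60.4, 125.2]
tcp_rot: [-180.0, 0.5, 171.1]
ft_force: [-0.2, -0.7, -0.2]
finger_gap: 51.3
[-162.1989165   -15.66118448]
```

View pics/m2.png

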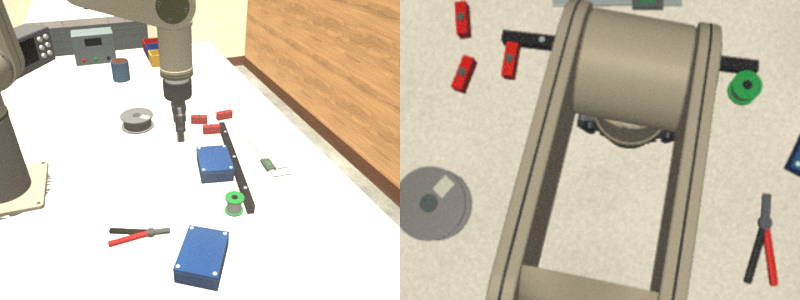

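The side view shows the case clear of the arm at about (344,260) in the full picture, near the fence. I'll enlarge it.

Run:
```python
import cv2
p=cv2.imread("pics/side2.png")[190:350,300:470]
cv2.imwrite("pics/s2c.png",cv2.resize(p,None,fx=3.6,fy=3.6,interpolation=cv2.INTER_CUBIC))
```

```text
(no output)
```

View pics/s2c.png

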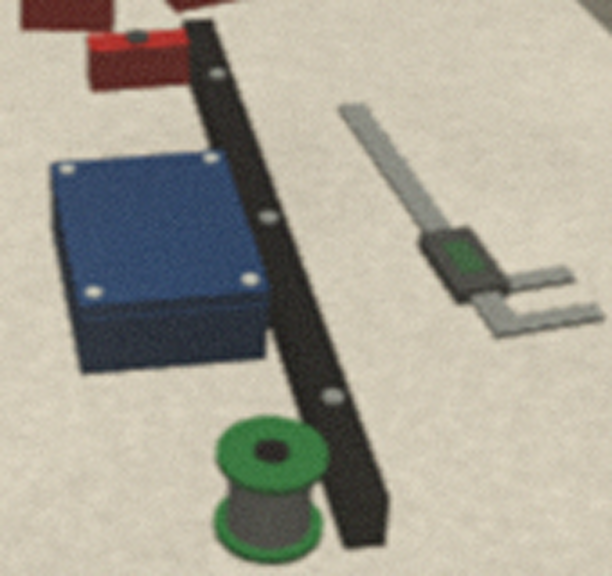

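The crop gives these pixel positions:
- **Case top:** (52,164), (224,152), (266,289) and (77,305).
- **Fence screws:** (217,73), (268,216) and (333,396).
- **Stop front top edge:** (90,52) to (189,44).

```bash
cat > m.py <<'E'
from h import *
def m(cor,off,s,others={}):
    f=lambda a:np.array(a)/s+np.array(off)
    for k,(pts,z) in others.items(): print(k,[fr(q).round(1).tolist() for q in px2w("side",f(pts),z)])
    C=np.array([fr(q) for q in px2w("side",f(cor),45)]);print("case",C.round(1).tolist(),"c",C.mean(0).round(1))
    d=C[0]-C[3]+C[1]-C[2];print("yaw rel fence",np.degrees(np.arctan2(-d[0],d[1])).round(1))
E
python3 -c "
from m import *
m([(52,164),(224,152),(266,289),(77,305)],(300,190),3.6,dict(screws=([(217,73),(268,216),(333,396)],30),stop=([(90,52),(189,44)],30)))
plan(*wf([-75,-115]),8,81)"
```

```text
screws [[-2.1, 150.9], [-2.0, 1.4], [-1.5, -149.0]]
stop [[-72.7, 185.9], [-12.6, 186.9]]
case [[-111.6, 44.5], [-18.2, 43.2], [-20.4, -81.9], [-113.9, -82.1]] c [-66.1 -19.1]
yaw rel fence -1.0
t 5.625 turn rz 0.2503 then shift units [-1.992  1.798  2.262] fence xy [-165.   -15.5] yaw 171.12052042760467 F [ 0.9 -0.2 -1. ]
```

```bash
python3 -m jog '[[[0,0,0,0,0,0.0278,0.6],[0,0,0,0,0,0.0278,0.6],[0,0,0,0,0,0.0278,0.6],[0,0,0,0,0,0.0278,0.6],[0,0,0,0,0,0.0278,0.6],[0,0,0,0,0,0.0278,0.6],[0,0,0,0,0,0.0278,0.6],[0,0,0,0,0,0.0278,0.6],[0,0,0,0,0,0.0278,0.6],[-0.7,0,0,0,0,0,0.6],[-0.7,0.2,0,0,0,0,0.6],[-0.7,0.3,0,0,0,0,0.6]]]'; python3 -m jog '[[[0,0.7,0,0,0,0,0.6],[0,0.7,0,0,0,0,0.6],[0,0,0,0,0,0,0.6]]]'; python3 -c "
from h import *
plan(*wf([-68,-118]),10,81)"
```

```text
time: 7.12
tool_pos: [502.5, -167.7, 118.8]
tcp_rot: [-179.8, -0.0, 81.1]
ft_force: [0.5, 0.5, -0.5]
finger_gap: 51.3
time: 7.5
tool_pos: [573.1, -178.0, 118.2]
tcp_rot: [-179.8, -0.0, 81.1]
ft_force: [-0.7, -0.0, 1.1]
finger_gap: 51.1
t 7.5 turn rz 0.0001 then shift units [0.043 0.04  2.163] fence xy [ -70.  -120.1] yaw 81.05137568080602 F [-0.7 -0.   1.1]
```

```bash
python3 -m jog '[[[0,0.03,0.55,0,0,0,0.6],[0,0,0.55,0,0,0,0.6],[0,0,0.55,0,0,0,0.6],[0,0,0.5,0,0,0,0.6],[0.25,0,0,0,0,0,0.6],[0.2,0,0,0,0,0,0.6],[0.2,0,0,0,0,0,0.6],[0.2,0,0,0,0,0,0.6]]]'; python3 -m jog '[[[0.25,0,0,0,0,0,0.6],[0.25,0,0,0,0,0,0.6],[0.25,0,0,0,0,0,0.6],[0.25,0,0,0,0,0,0.6]]]';  python3 -c "
from h import *
plan(*wf([-68,36]),10,81)"
```

```text
time: 8.5
tool_pos: [582.0, -136.1, 14.7]
tcp_rot: [179.9, 0.1, 81.1]
ft_force: [-0.5, -3.3, 3.0]
finger_gap: 51.1
time: 9.0
tool_pos: [588.8, -86.1, 13.3]
tcp_rot: [-180.0, 0.0, 81.0]
ft_force: [-0.5, -2.9, 2.3]
finger_gap: 51.3
t 9.0 turn rz 0.0001 then shift units [1.257 0.02  0.066] fence xy [-68.9 -26.9] yaw 81.04831209620998 F [-0.5 -2.9  2.3]
```

```bash
python3 -m jog '[[[0.25,0,0.03,0,0,0,0.6],[0.25,0,0,0,0,0,0.6],[0.25,0,0,0,0,0,0.6],[0.25,0,0,0,0,0,0.6],[0.2,0,0,0,0,0,0.6],[0,0,0,0,0,0,0.6]]]'; python3 -m jog '[[[-0.4,0,0,0,0,0,0.6],[-0.2,0,-0.6,0,0,0,0.7],[0,0,-0.8,0,0,0,0.8],[0,0,-0.8,0,0,0,0.8],[0,-0.6,0,0,0,0,0.8],[0,-0.6,0,0,0,0,0.8]]]'
python3 - <<'E'
from h import *
plan(*wf([-140,113]),10,171)
p,d=snapshot("side")
cv2.imwrite("pics/s3c.png",cv2.resize(p[170:330,300:470,::-1],None,fx=3.6,fy=3.6,interpolation=cv2.INTER_CUBIC))
E
```

```text
time: 9.75
tool_pos: [597.9, -26.5, 11.6]
tcp_rot: [-180.0, -0.0, 81.1]
ft_force: [-0.1, -0.3, -0.7]
finger_gap: 51.1
time: 10.5
tool_pos: [533.8, -49.6, 122.7]
tcp_rot: [179.9, 0.0, 81.0]
ft_force: [-0.5, -0.2, -0.3]
finger_gap: 68.3
t 10.5 turn rz -0.2501 then shift units [0.218 2.249 2.253] fence xy [-129.     0.6] yaw 80.96932395472103 F [-0.5 -0.2 -0.3]
```

View pics/s3c.png

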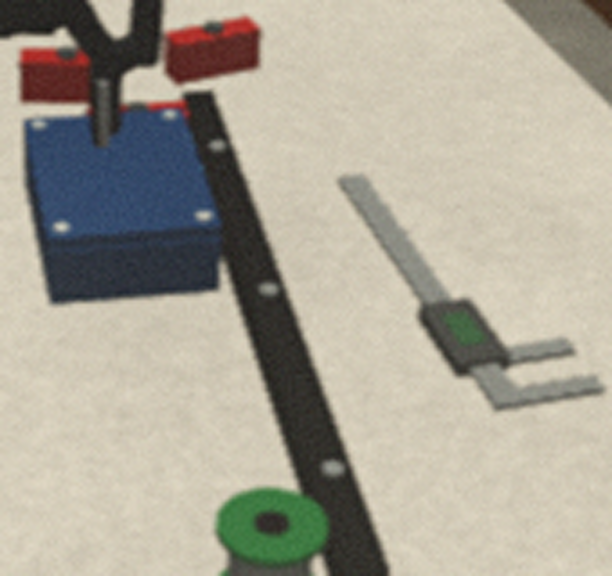

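The case sits next to the fence. Its top corners are at (26,121), (183,109), (219,227) and (48,240), and the reel hasn't moved.

```bash
python3 -c "
from m import *
m([(26,121),(183,109),(219,227),(48,240)],(300,170),3.6)
print(fr([597.9,-26.5]))"
```

```text
case [[-112.5, 169.1], [-19.4, 169.8], [-21.5, 40.7], [-114.2, 40.9]] c [-66.9 105.1]
yaw rel fence -0.8
[-69.31856033  33.41238084]
```

```bash
python3 -m jog '[[[0,0,0,0,0,-0.0278,0.8],[0,0,0,0,0,-0.0278,0.8],[0,0,0,0,0,-0.0278,0.8],[0,0,0,0,0,-0.0278,0.8],[0,0,0,0,0,-0.0278,0.8],[0,0,0,0,0,-0.0278,0.8],[0,0,0,0,0,-0.0278,0.8],[0,0,0,0,0,-0.0278,0.8],[0,0,0,0,0,-0.0278,0.8],[0.2,0.7,0,0,0,0,0.8],[0.2,0.7,0,0,0,0,0.8],[0,0.7,0,0,0,0,0.8]]]'; python3 -m jog '[[[0,0.05,0.5,0,0,0,0.8],[0,0,0.6,0,0,0,0.8],[0,0,0.6,0,0,0,0.8],[0,0,0.52,0,0,0,0.8],[0,0,0,0,0,0,0.8]]]'; python3 -c "
from h import *
plan(*wf([-116,108]),10,171)"
```

```text
time: 12.05
tool_pos: [530.3, 58.4, 121.8]
tcp_rot: [-180.0, -0.0, 171.0]
ft_force: [0.1, -0.1, -0.0]
finger_gap: 68.3
time: 12.68
tool_pos: [528.7, 60.1, 8.5]
tcp_rot: [-179.9, -0.3, 171.1]
ft_force: [-0.3, -0.1, 0.2]
finger_gap: 68.2
t 12.675 turn rz 0.0001 then shift units [-0.705 -0.002 -0.03 ] fence xy [-151.3  108.1] yaw 171.0537339766389 F [-0.3 -0.1  0.2]
```

```bash
python3 -m jog '[[[-0.2,0,0,0,0,0,0.8],[-0.2,0,0,0,0,0,0.8],[-0.1,0,0,0,0,0,0.8],[-0.1,0,0,0,0,0,0.8],[-0.04,0,0,0,0,0,0.8],[0,0,0,0,0,0,0.8]]]'; for i in 1; do python3 -m jog '[[[-0.03,0,0,0,0,0,0.8]]]';python3 -m jog '[[[-0.03,0,0,0,0,0,0.8]]]'; python3 -m jog '[[[-0.03,0,0,0,0,0,0.8]]]'; done; python3 -c "
from h import *
plan(*wf([-116,108]),10,171)"
```

```text
time: 13.42
tool_pos: [561.7, 56.6, 10.6]
tcp_rot: [-180.0, -0.1, 171.1]
ft_force: [-6.2, 0.4, 4.9]
finger_gap: 68.4
time: 13.55
tool_pos: [561.7, 56.6, 10.3]
tcp_rot: [-180.0, -0.3, 171.1]
ft_force: [-15.9, 2.8, 12.7]
finger_gap: 68.2
time: 13.68
tool_pos: [561.7, 56.6, 10.0]
tcp_rot: [-180.0, -0.5, 171.1]
ft_force: [-23.4, 2.9, 13.5]
finger_gap: 68.2
time: 13.8
tool_pos: [561.6, 56.5, 9.7]
tcp_rot: [-179.9, -0.7, 171.1]
ft_force: [-32.7, 4.7, 24.9]
finger_gap: 68.5
t 13.8 turn rz 0.0003 then shift units [-0.044 -0.034 -0.006] fence xy [-118.2  109.7] yaw 171.1212860566547 F [-32.7   4.7  24.9]
```

Contact force rose steeply against the fence, so the long side is seated. Now the short end.

```bash
python3 -m jog '[[[0.3,0,0,0,0,0,0.8],[0.4,0,0,0,0,0,0.7],[0,0,-0.75,0,0,0,0.5],[0,0,-0.75,0,0,0,0.5],[0,-0.7,-0.75,0,0,0,0.5],[0,-0.7,0,0,0,0,0.5],[0,-0.6,0,0,0,0,0.5],[0,0,0,0,0,0.0278,0.5],[0,0,0,0,0,0.0278,0.5],[0,0,0,0,0,0.0278,0.5],[0,0,0,0,0,0.0278,0.5],[0,0,0,0,0,0.0278,0.5]]]'; python3 -m jog '[[[0,0,0,0,0,0.0278,0.5],[0,0,0,0,0,0.0278,0.5],[0,0,0,0,0,0.0278,0.5],[0,0,0,0,0,0.0278,0.5],[0,0.6,0,0,0,0,0.5],[0,0.6,0,0,0,0,0.5],[0,0.5,0,0,0,0,0.5],[0,0,0,0,0,0,0.5]]]'; python3 -c "
from h import *
plan(*wf([-60,12]),10,81)"
```

```text
time: 15.3
tool_pos: [517.3, -37.7, 123.4]
tcp_rot: [180.0, 0.0, 120.8]
ft_force: [0.7, 0.5, 0.3]
finger_gap: 42.8
time: 16.3
tool_pos: [602.2, -51.2, 123.2]
tcp_rot: [179.9, 0.0, 81.0]
ft_force: [0.4, -1.1, -0.2]
finger_gap: 42.5
t 16.3 turn rz 0.0001 then shift units [0.046 0.023 2.264] fence xy [-61.2   9.7] yaw 81.04203869992624 F [ 0.4 -1.1 -0.2]
```

```bash
python3 -m jog '[[[0,0,0.6,0,0,0,0.5],[0,0,0.6,0,0,0,0.5],[0,0,0.6,0,0,0,0.5],[0,0,0.46,0,0,0,0.5],[0.2,0,0,0,0,0,0.5],[0.15,0,0,0,0,0,0.5],[0.1,0,0,0,0,0,0.5],[0.08,0,0,0,0,0,0.5],[0.08,0,0,0,0,0,0.5],[0.06,0,0,0,0,0,0.5]]]'; python3 -m jog '[[[0.04,0,0,0,0,0,0.5]]]';python3 -m jog '[[[0.04,0,0,0,0,0,0.5]]]'; python3 -m jog '[[[0.03,0,0,0,0,0,0.5]]]'; python3 -c "
from h import *
plan(*wf([-60,49]),10,81)"
```

```text
time: 17.55
tool_pos: [606.6, -18.0, 10.8]
tcp_rot: [179.9, 0.0, 81.0]
ft_force: [-0.1, -3.6, 2.9]
finger_gap: 42.7
time: 17.68
tool_pos: [606.7, -15.9, 10.5]
tcp_rot: [180.0, 0.0, 81.0]
ft_force: [-0.2, -3.3, 3.2]
finger_gap: 42.8
time: 17.8
tool_pos: [606.8, -13.9, 10.3]
tcp_rot: [-180.0, 0.0, 81.0]
ft_force: [0.6, -3.7, 2.4]
finger_gap: 42.8
time: 17.92
tool_pos: [606.9, -12.4, 10.2]
tcp_rot: [-180.0, 0.0, 81.0]
ft_force: [-0.5, -3.8, 3.0]
finger_gap: 42.7
t 17.925 turn rz 0.0001 then shift units [0.004 0.052 0.004] fence xy [-62.6  48.8] yaw 81.04183238548691 F [-0.5 -3.8  3. ]
```

Still sliding at about 4 N, so the stop hasn't been reached.

```bash
python3 -m jog '[[[0.03,0,0,0,0,0,0.5]]]'; python3 -m jog '[[[0.03,0,0,0,0,0,0.5]]]';python3 -m jog '[[[0.03,0,0,0,0,0,0.5]]]'
```

```text
time: 18.05
tool_pos: [607.1, -11.5, 10.3]
tcp_rot: [-180.0, 0.1, 81.0]
ft_force: [-2.0, -10.0, 3.7]
finger_gap: 42.6
time: 18.18
tool_pos: [607.1, -11.4, 10.2]
tcp_rot: [-180.0, 0.2, 81.0]
ft_force: [-4.4, -16.5, 4.2]
finger_gap: 42.6
time: 18.3
tool_pos: [607.0, -11.4, 10.3]
tcp_rot: [-180.0, 0.3, 81.0]
ft_force: [-5.9, -24.3, 5.6]
finger_gap: 42.7
```

The stop is reached. One more press towards the fence will confirm it is flush in both directions.

```bash
python3 -m jog '[[[-0.3,0,0,0,0,0,0.5],[-0.4,0,0,0,0,0,0.5],[0,0,-0.75,0,0,0,0.6],[0,0,-0.75,0,0,0,0.8],[0,-0.6,-0.75,0,0,0,0.8],[0,-0.6,0,0,0,0,0.8],[0,-0.7,0,0,0,0,0.8],[0,0,0,0,0,-0.0278,0.8],[0,0,0,0,0,-0.0278,0.8],[0,0,0,0,0,-0.0278,0.8],[0,0,0,0,0,-0.0278,0.8],[0,0,0,0,0,-0.0278,0.8]]]'; python3 -m jog '[[[0,0,0,0,0,-0.0278,0.8],[0,0,0,0,0,-0.0278,0.8],[0,0,0,0,0,-0.0278,0.8],[0,0,0,0,0,-0.0278,0.8],[0,0.7,0,0,0,0,0.8],[0,0.7,0,0,0,0,0.8],[0,0.7,0,0,0,0,0.8],[0,0,0,0,0,0,0.8]]]'; python3 -c "
from h import *
plan(*wf([-118,124]),10,171)"
```

```text
time: 19.8
tool_pos: [508.1, -28.0, 122.5]
tcp_rot: [180.0, -0.0, 131.4]
ft_force: [0.3, -0.2, 1.0]
finger_gap: 68.1
time: 20.8
tool_pos: [524.5, 77.6, 122.5]
tcp_rot: [179.9, -0.0, 171.3]
ft_force: [-0.6, -0.9, -0.4]
finger_gap: 68.5
t 20.8 turn rz 0.0007 then shift units [-0.803 -0.015  2.251] fence xy [-158.2  124.7] yaw 171.26486421203265 F [-0.6 -0.9 -0.4]
```

```bash
python3 -m jog '[[[0,0,0.6,0,0,0.0007,0.8],[0,0,0.6,0,0,0,0.8],[0,0,0.6,0,0,0,0.8],[0,0,0.46,0,0,0,0.8],[-0.3,0,0,0,0,0,0.8],[-0.2,0,0,0,0,0,0.8],[-0.12,0,0,0,0,0,0.8],[-0.08,0,0,0,0,0,0.8],[-0.06,0,0,0,0,0,0.8],[-0.04,0,0,0,0,0,0.8]]]'; python3 -m jog '[[[-0.03,0,0,0,0,0,0.8]]]';python3 -m jog '[[[-0.03,0,0,0,0,0,0.8]]]'; python3 -c "
from h import *
plan(*wf([-118.2,124]),10,171)"
```

```text
time: 22.05
tool_pos: [563.7, 69.8, 9.8]
tcp_rot: [-180.0, -0.1, 170.9]
ft_force: [-3.7, 0.8, 3.4]
finger_gap: 68.6
time: 22.18
tool_pos: [563.7, 69.8, 9.5]
tcp_rot: [-180.0, -0.2, 170.9]
ft_force: [-13.6, 2.0, 9.6]
finger_gap: 68.4
time: 22.3
tool_pos: [563.8, 69.8, 9.1]
tcp_rot: [-180.0, -0.4, 170.9]
ft_force: [-19.6, 2.9, 14.5]
finger_gap: 68.4
t 22.3 turn rz -0.0003 then shift units [ 0.     0.017 -0.017] fence xy [-118.2  123.1] yaw 170.9062387630467 F [-19.6   2.9  14.5]
```

It stops at the same fence x (-118.2), so it is flush. I'll retract clear and check.

```bash
python3 -m jog '[[[0.2,0,0,0,0,0,0.8],[0.4,0,0,0,0,0,0.8],[0.3,0,-0.7,0,0,0,0.8],[0,0,-0.8,0,0,0,0.8],[0,0,-0.8,0,0,0,0.8],[0.3,-0.8,-0.3,0,0,0,0.8],[0.3,-0.9,0,0,0,0,0.8],[0.3,-0.9,0,0,0,0,0.8],[0.3,-0.9,0,0,0,0,0.8],[0.2,-0.9,0,0,0,0,0.8],[0.2,-0.9,0,0,0,0,0.8],[0,0,0,0,0,0,0.8]]]'
python3 - <<'E'
from h import *
p,d=snapshot("top");s,_=snapshot("side")
a=cv2.resize(p[140:360,140:460,::-1],(480,330),interpolation=cv2.INTER_CUBIC)
b=cv2.resize(s[170:280,300:407,::-1],(320,330),interpolation=cv2.INTER_CUBIC)
cv2.imwrite("pics/f.png",cv2.convertScaleAbs(np.hstack([cv2.convertScaleAbs(a,alpha=1.7),b]),alpha=1.1,beta=10))
E
```

```text
time: 23.8
tool_pos: [400.6, -174.9, 139.9]
tcp_rot: [-179.9, 0.0, 170.6]
ft_force: [0.7, 0.4, 0.7]
finger_gap: 68.1
```

View pics/f.png

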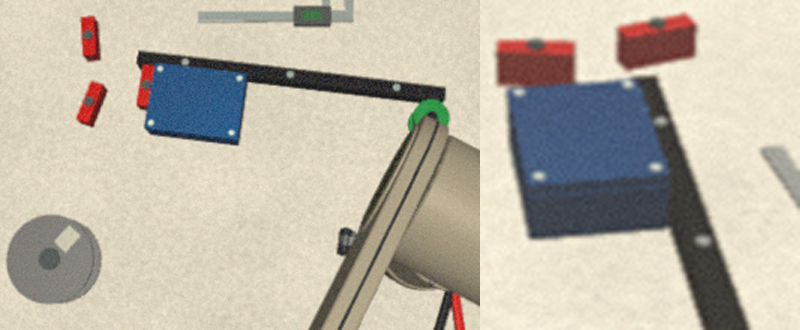

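The case now lies along the fence and against the stop. In the side view its corners are at (507,91), (639,79), (669,176) and (528,184). The spool, reel and caliper are where they were. I'll check the numbers, then hand in.

```bash
python3 -c "
from m import *
m([(27,91),(158,79),(189,176),(47,184)],(300,170),3.0)
p=lambda a:np.array(a)/1.5+140
C=np.array([fr(q) for q in px2w('top',p([(153,63),(247,72),(239,143),(146,133)]),45)]);print(C.round(1),C.mean(0))
print(telemetry.sense()['time'],job.hand_in())"
```

```text
case [[-107.3, 182.4], [-12.7, 186.0], [-14.4, 55.7], [-107.5, 59.2]] c [-60.5 120.8]
yaw rel fence -0.4
[[ -12.2  191.8]
 [  -9.2   59.1]
 [-110.4   56.2]
 [-112.7  184.8]] [-61.12432301 122.98328582]
the job is handed in; nothing more can be done
23.9 None
```

I pushed the case flat along the bench until its long side was against the fence and its short end against the red stop. I then backed the arm off and handed in at about 24 s.

- **Contact:** the force rose steeply without further movement at both faces, about 33 N at the fence and 24 N at the stop. A second press towards the fence (20 N) stopped at the same place as the first.
- **Pictures:** the last ones show the case about 0.4° off the fence's direction. Its centre is 3 to 4 mm short of the ideal spot in both directions. I put that down to calibration error and rough pixel reading. I trusted the contact forces over the pictures, so the pictures alone don't confirm that it is fully flush.
- **Other items:** the spool and caliper look unmoved in the final pictures. The reel was partly hidden behind the arm there, and so were the pliers. What shows of both is in place, and the arm never worked near the pliers.

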